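# Seat the drilling template on its two pins and turn the button over it

## Task

The aluminium drilling template has been laid askew on the drilling jig and is riding on the tips of the two locating pins. Without picking it up, nudge it sideways with the fingers until its round hole and its slot drop over the pins and it lies flush on both steel rails; then push the steel turn-button on the far side round by its finger post until it lies fully across the template, so that it cannot lift while drilling. Leave the things standing round the jig where they are.

Things in the scene. Friction and masses are not known exactly. Their poses are not given: they have to be found in the camera images.
- jig: Drilling jig, fixed: plywood base 178 x 196 x 12 mm (its x -96..+82, y -98..+98) with two steel rails along x. Origin on the bench midway between the pins, z up, x to the far side, y along the line of the pins; turned up to 0.35 rad about z. Pivot block 24 mm square at x = 62, y = 0. Wooden blank between the rails, lower than their tops.
- pin_round (a point): Locating pin for the round hole: its foot on the rail top, at jig x = 0, y = +62, z = 34 mm. The pin is 10 mm thick for 6 mm, then tapers to a flat tip 5 mm wide, 12 mm above the rail. The rail is 30 mm wide (y +47..+77), reaches from jig x = -92 to +56 mm, and its flat top, 34 mm above the bench, is the seat of the template.
- pin_slot (a point): Locating pin for the slot: its foot on the other rail's top, at jig x = 0, y = -62, z = 34 mm. Pin and rail are the same size as those of pin_round.
- template: Loose aluminium plate 84 (its x) x 170 (y) x 10 mm, 0.28 to 0.5 kg. Origin at the centre of its underside, z up. Three 13 mm drill bushes stand 5 mm above its middle. At first its near edge (x = -42) rests on the rails and its far part on the pin tips, sloping up 0.18 rad to +x. Seated: axes parallel to the jig's, top 44 mm above the bench, edges at jig x = +-42, ends at y = +-85 mm.
- hole_round (a point): Centre of the template's 12 mm round hole, at the underside: template x = 0, y = +62, z = 0 mm. At first 8 to 40 mm short of its pin toward jig -x, up to 13 mm off along jig y, and the template is turned up to 0.15 rad from the jig. The hole falls over the pin once within about 3 mm of it; seated, this point coincides with pin_round.
- hole_slot (a point): Centre of the template's slot, 12 mm (x) by 20 mm (y), at the underside: template x = 0, y = -62, z = 0 mm. Seated, it coincides with pin_slot.
- turn_button (a joint): Flat dark steel bar 16 mm wide, 46 to 52 mm above the bench, turning about a vertical axis; slight friction (1.5 N at its post), stays where left. 0: along jig +y, clear of the template; pi/2 (its stop): along jig -x, across the template, 2 mm above it. Grows counter-clockwise seen from above; starts at 0 to 0.3. It passes over the template only when that is seated.
- button_pivot (a point): Point on the turn-button's axis at the underside of its bar: jig x = 62, y = 0, z = 46 mm. A screw head 13 mm wide on the axis reaches to 57 mm above the bench.
- button_post (a point): Middle of the round finger post, 12 mm thick, on the free end of the turn-button, 44 mm from its axis; the post stands from 52 to 70 mm above the bench, this point at 62 mm.
- paint_tin: paint tin 78 mm wide, 77 mm tall, left of the jig toward the robot; origin at the centre of its underside. Leave alone.
- tape_roll: roll of brown tape 90 mm wide, 48 mm tall, on the green cutting mat right of the jig; origin at the centre of its underside. Leave alone.
- gray_pot: small grey pot with a clear lid, 54 mm wide, 42 mm tall, on the green cutting mat right of the jig; origin at the centre of its underside. Leave alone.

How it is judged:
By the outcome, as a careful person would: the job done as asked, in the order asked, and still so for the second after the job is handed in, with the robot touching nothing.
It also fails if it takes over 72 s, if anything falls off the work surface, if the arm or the gripper's body presses on something with over 40 N, if the wrist force passes 120 N, or if a joint passes its speed limit or range.

## Robot

A 6-joint arm with a two-finger parallel gripper is mounted at the origin on the work surface; the furniture and walls round the work are solid. World frame = base frame: x ahead of the robot, y to its left, z up, the work surface at z = 0. Lengths are in m, angles in rad, forces in N, time in s.
With the tool pointing down it reaches from about 0.375 to 0.9 m from the base axis. Payload 3.1 kg.
Tool frame: the origin (TCP) lies on the centre line of the jaws, within the pads' length; the fingertips stand robot.tcp_to_tips ahead of it and the grasp point (between the pads) lies 3 mm ahead of it (robot.tcp_to_tips is the distance from the TCP to the fingertips, in m); z points along the fingers, y is the line along which they close (so a half turn about z gives the same grasp; the last joint's range is limited). The gripper opens to 87 mm and grips with 3 to 60 N. Pads are 19 mm wide; open, the fingers measure 117 mm over their backs; the gripper's body (75 mm by 190 mm) begins 51 mm behind the grasp point.
Start: joints at [-1.474, 0.527, 1.433, -0, 1.181, -0.178], TCP at [0.17, -0.602, 0.214] pointing down, gripper open.
Joint ranges: [-3.08, 3.08], [-0.75, 2.2], [0.22, 2.44], [-1.43, 4.57], [0, 2.65], [-2.85, 2.85]. Speed limits (rad/s): [2.79, 2.79, 3.14, 3.14, 3.14, 3.14].

## Interface

Orientations are given as a unit quaternion [x, y, z, w].
In Python, from rig import robot gives the robot as it stands. The module is installed in compiled form; this text tells all that it offers.
- The arm moves only by the shell command python3 -m jog 'ROWS' [FORCE]. ROWS is JSON, one flat list of numbers, 5 for each row, row after row: the finger opening in m, from 0 to 0.087, then the shift along the tool's x, y, z in m, then the turn about the tool's z in units of 10 degrees (1.0 is 10 degrees). In form: [claw, x, y, z, roll, claw, x, y, z, roll, ...]. A call has 1 to 20 rows; each row shifts and turns the commanded pose from where the row before left it, along the tool's axes as they then stand; what a row does not reach is not made up. A row lasts 1/8 s, in which the tool goes at most 62.5 mm and 10.7 degrees, less where a joint would pass 70% of its speed; a pose out of reach is approached as far as the arm can. A call with a gripper value outside its range is refused whole. The fingers move at their own pace and stop on an object; FORCE is the grip in N (left out, the last holds). Time passes only in rows, so rows that do not move let the fingers close. It gives the time, the measured TCP pose, the force, the opening and the grip force at its end, in the units of the state.
- robot.get_obs(): the state, without advancing time (a new reading comes with each control period).
- robot.camera(name): name is "side" or "top" or "wrist"; returns the picture (480x640x3 uint8, blue, green, red); there is no depth.
- robot.camera_model(name): a dict with "fx", "fy", "cx", "cy" (pixels), "R" (3x3) and "t" (3): a world point X has camera coordinates R X + t; the wrist camera has in their place "tool_from_camera" (4x4, takes a point from camera to tool coordinates, whose origin is the TCP and whose axes are the flange's). Camera axes: x right, y down, z forward; pixel columns grow to the right and rows downward; lengths in m; the calibration is good to about 2 mm. A picture is of the moment at which its call begins: read the wrist's pose just before it. camera_model takes no time and is no camera call.
- robot.hand_in(): hands the job in; it is judged then, once.
Trained networks look in the newest picture that a camera, given by its name, has taken for a name from the list of things; names that differ only in an ending like _2 or _b are one class to them, and where a whole thing is asked for, a point or a joint stands for the part that bears it (a point fixed in the world has none). Each returns a list of dicts, best first, with "conf" (0 to 1); they miss things now and then, are a little off and sometimes report something else, mostly with a low value. They report only what shows in the picture. A call takes as long as a camera call.
- robot.look_for(camera, label): "extent" ([centre column, centre row, width, height] in pixels, round what is visible of it).
- robot.outline_of(camera, label): "region" (480x640 bool, what is visible of it) and "extent" ([centre column, centre row, width, height] in pixels, round what is visible of it).
The state is a dict: "time": time; "q": joint angles; "joint_velocities": joint speeds; "joint_torque": joint torques, N m; "position": TCP position; "tool_rot": TCP orientation; "ft_force": force on the tool from outside, world axes, zero at the start; "moment": the same for the moment, N m; "grip_width": finger opening in m; "grip_force": force on a finger pad.
Only numpy, scipy, OpenCV 4.12 (cv2) and the standard library are available. Lean on these libraries where they do the work, as an engineer would, in place of code of your own. Each camera call takes 0.05 s, during which the arm holds its last target. There are 200 camera calls.

## Working session

There is one attempt and no reset: what is moved stays moved. The work goes in short steps, Python scripts to look and compute and a shell command to move; the robot and the scene stay as the last step left them, time stands still between calls to the robot, and variables do not carry over. Pictures are saved under pics/ and viewed, at most 10 in all, crops included, and the job is handed in when it is done.

```bash
mkdir -p pics
python3 - <<'E'
from rig import robot
import cv2,numpy as np
for c in ["top","side"]:
    im=robot.camera(c); cv2.imwrite(f"pics/{c}0.png",im)
    m=robot.camera_model(c); print(c,{k:np.round(v,4).tolist() for k,v in m.items()})
o=robot.get_obs(); print(o['position'],o['tool_rot'],robot.tcp_to_tips,o['time'])
print(np.round(robot.camera_model("wrist")["tool_from_camera"],3).tolist())
E
```

```text
top {'fx': 546.0108, 'fy': 546.0108, 'cx': 313.6766, 'cy': 237.7494, 'R': [[0.0046, -0.9999, 0.0167], [-0.9878, -0.0072, -0.1554], [0.1555, -0.0157, -0.9877]], 't': [-0.0112, 0.5323, 1.2007]}
side {'fx': 445.7494, 'fy': 445.7494, 'cx': 316.2, 'cy': 232.4378, 'R': [[-0.4346, 0.9003, 0.0218], [0.468, 0.2464, -0.8487], [-0.7695, -0.3587, -0.5284]], 't': [0.2077, -0.1831, 1.4267]}
[ 0.16955364 -0.6008655   0.2133777 ] [ 9.90573798e-01  1.36976652e-01  3.58701599e-05 -9.72586911e-04] 0.022 0.1
[[0.002, -0.964, -0.267, 0.073], [1.0, 0.001, 0.002, 0.0], [-0.002, -0.267, 0.964, -0.17], [0.0, 0.0, 0.0, 1.0]]
```

View pics/top0.png

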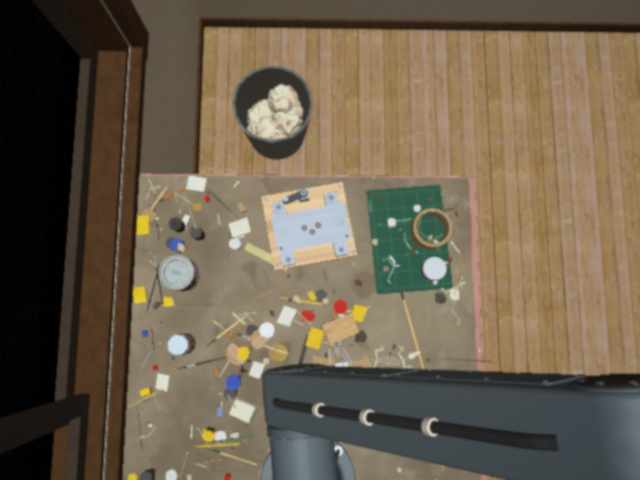

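View pics/side0.png

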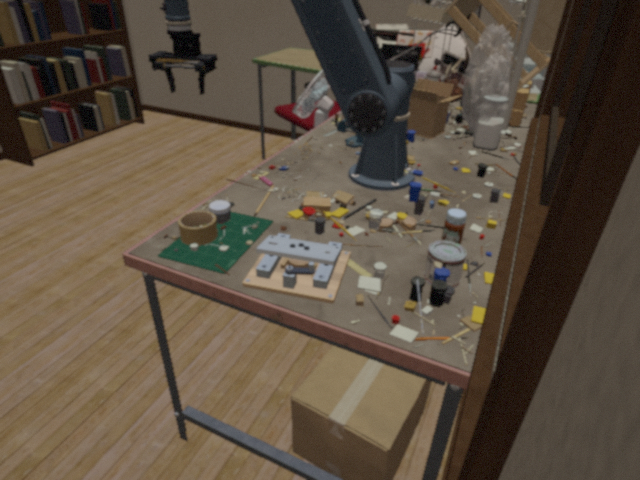

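The top view shows the jig around (310,226), with the template at (311,225) and the button bar at (296,197). The tin is at (177,272), and the mat with tape and pot is on the right.

```bash
cat > h.py <<'E'
from rig import robot
import cv2,numpy as np
from scipy.spatial.transform import Rotation as Ro
def cam(c,obs=None):
    m=robot.camera_model(c)
    if c=="wrist":
        T=np.array(m["tool_from_camera"]); Rt=Ro.from_quat(obs["tool_rot"]).as_matrix()
        Rc=Rt@T[:3,:3]; p=obs["position"]+Rt@T[:3,3]   # world from cam
        return m,Rc.T,-Rc.T@p
    return m,np.array(m["R"]),np.array(m["t"])
def back(C,uv,z):
    m,R,t=C; d=R.T@np.array([(uv[0]-m["cx"])/m["fx"],(uv[1]-m["cy"])/m["fy"],1]); o=-R.T@t
    return o+d*(z-o[2])/d[2]
def proj(C,X):
    m,R,t=C; x=np.atleast_2d(X)@R.T+t
    return np.c_[m["fx"]*x[:,0]/x[:,2]+m["cx"],m["fy"]*x[:,1]/x[:,2]+m["cy"]]
E
python3 - <<'E'
from h import *
C=cam("top")
im=robot.camera("top")
for l,z in [("jig",.012),("template",.045),("turn_button",.05),("button_post",.062),("paint_tin",.04),("tape_roll",.03),("gray_pot",.03)]:
    for r in robot.outline_of("top",l)[:1]:
        e=r["extent"]; rg=r["region"].astype(np.uint8); b=cv2.minAreaRect(cv2.findNonZero(rg))
        print(l,round(r["conf"],2),np.round(e),back(C,e[:2],z).round(3),[back(C,q,z)[:2].round(3).tolist() for q in cv2.boxPoints(b)])
cv2.imwrite("pics/top1.png",cv2.resize(im[170:285,240:370],None,fx=5,fy=5,interpolation=cv2.INTER_CUBIC))
E
```

```text
jig 0.75 [308. 225.  96.  92.] [0.567 0.005 0.012] [[0.636, 0.118], [0.675, -0.077], [0.498, -0.108], [0.461, 0.083]]
template 0.94 [311. 228.  80.  50.] [ 0.555 -0.002  0.045] [[0.582, 0.091], [0.615, -0.077], [0.53, -0.092], [0.498, 0.074]]
turn_button 0.5 [296. 195.  24.  11.] [0.63  0.033 0.05 ] [[0.624, 0.068], [0.649, 0.013], [0.631, 0.005], [0.606, 0.061]]
button_post 0.47 [293. 198.  26.  13.] [0.619 0.039 0.062] [[0.621, 0.065], [0.642, 0.013], [0.626, 0.007], [0.605, 0.059]]
paint_tin 0.88 [179. 274.  42.  34.] [0.448 0.293 0.04 ] [[0.493, 0.341], [0.494, 0.251], [0.41, 0.248], [0.41, 0.337]]
tape_roll 0.57 [431. 226.  39.  37.] [ 0.563 -0.28   0.03 ] [[0.555, -0.211], [0.626, -0.283], [0.562, -0.345], [0.491, -0.273]]
gray_pot 0.67 [433. 270.  29.  24.] [ 0.461 -0.28   0.03 ] [[0.491, -0.254], [0.492, -0.31], [0.439, -0.308], [0.439, -0.253]]
```

View pics/top1.png

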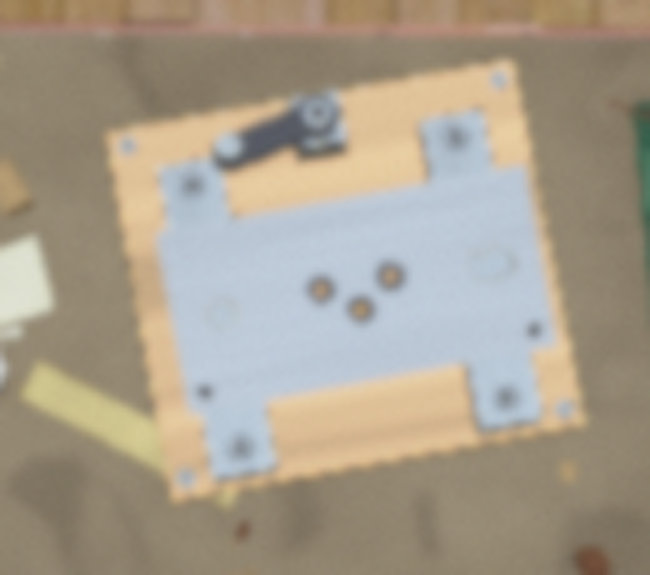

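The template sits 10–20 mm toward the near-right. The jig yaw is about 0.19 rad. Next I move the wrist camera over it.

```bash
python3 -m jog '[0.087,0.041,-0.0335,-0.003,0,0.087,0.041,-0.0335,-0.003,0,0.087,0.041,-0.0335,-0.003,0,0.087,0.041,-0.0335,-0.003,0,0.087,0.041,-0.0335,-0.003,0,0.087,0.041,-0.0335,-0.003,0,0.087,0.041,-0.0335,-0.003,0,0.087,0.041,-0.0335,-0.003,0,0.087,0.041,-0.0335,-0.003,0,0.087,0.041,-0.0335,-0.003,0,0.087,0.041,-0.0335,-0.003,0,0.087,0.041,-0.0335,-0.003,0,0.087,0.041,-0.0335,-0.003,0,0.087,0.041,-0.0335,-0.003,0.5,0.087,0,0,0,0]' 20
python3 - <<'E'
from h import *
o=robot.get_obs(); print(o['position'],Ro.from_quat(o['tool_rot']).as_matrix()[:,0],o['time'])
im=robot.camera("wrist"); cv2.imwrite("pics/w0.png",im); np.save("w0.npy",np.r_[o['position'],o['tool_rot']])
E
```

```text
time: 2.38
position: [0.5967, 0.0087, 0.2565]
tool_rot: [0.995, 0.096, 0.001, -0.0]
ft_force: [-0.7, -0.5, -0.3]
grip_width: 0.0869
grip_force: 0.0
[0.59668879 0.00872969 0.25650737] [0.98154806 0.19120189 0.00228875] 2.375
```

View pics/w0.png

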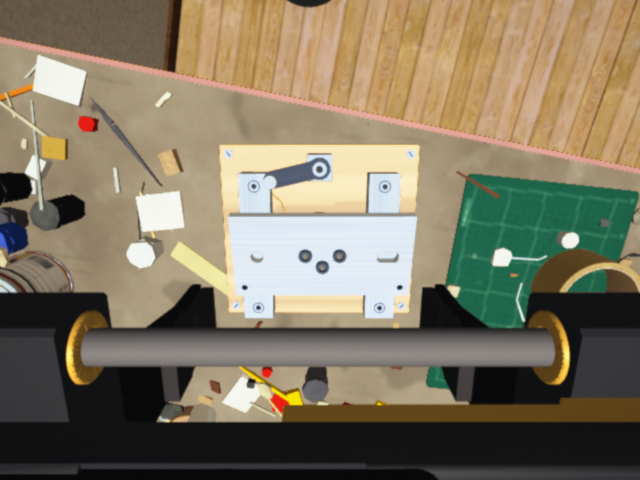

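The image shows base far corners at (220,145) and (418,145), pivot (319,168), post (270,184), hole (257,257), slot (388,257), and template far edge row 214. Next I fit the jig and template poses and overlay them.

```bash
cat > fit.py <<'E'
from h import *
from scipy.optimize import least_squares
def jigT(p,X):
    c,s=np.cos(p[2]),np.sin(p[2]); X=np.atleast_2d(X)/1000.
    return np.c_[p[0]+c*X[:,0]-s*X[:,1],p[1]+s*X[:,0]+c*X[:,1],X[:,2]]
def tmp(p,X,pitch=.18):   # template coords(mm) -> jig mm; p = x,y (mm) of origin, yaw in jig
    z0=34+42*np.sin(pitch)
    R=Ro.from_euler('ZY',[p[2],-pitch]).as_matrix()
    return np.atleast_2d(X)@R.T+[p[0],p[1],z0]
JX=np.array([[82,98,12],[82,-98,12],[62,0,57]],float)
BX=np.array([[42,85,10],[42,-85,10],[0,62,10],[0,-62,10]],float)
def fit(C,jp,tp,pitch=.18):
    j=least_squares(lambda p:(proj(C,jigT(p,JX))-jp).ravel(),[.57,0,.19],x_scale=[.01,.01,.1])
    t=least_squares(lambda p:(proj(C,jigT(j.x,tmp(p,BX,pitch)))-tp).ravel(),[-10,0,0],x_scale=[1,1,.01])
    return j.x,t.x,np.abs(j.fun).max(),np.abs(t.fun).max()
E
python3 - <<'E'
from fit import *
v=np.load("w0.npy"); o=dict(position=v[:3],tool_rot=v[3:]); C=cam("wrist",o)
j,t,a,b=fit(C,np.array([[220,145],[418,145],[319,168]]),np.array([[230,214],[417,214],[257,257],[388,257]]))
print(j,t,a,b); np.save("jig.npy",j)
h=tmp(t,[[0,62,0],[0,-62,0]]); print("holes jig mm",h)
pb=back(C,(270,184),.066); c,s=np.cos(j[2]),np.sin(j[2]); d=pb[:2]-j[:2]; print("post jig",(c*d[0]+s*d[1])*1e3,(-s*d[0]+c*d[1])*1e3)
im=cv2.resize(cv2.imread("pics/w0.png")[130:330,190:450],None,fx=3,fy=3,interpolation=cv2.INTER_CUBIC)
def dr(P,col,cl=True):
    q=((proj(C,jigT(j,P))-[190,130])*3+1).astype(np.int32); cv2.polylines(im,[q],cl,col,1)
dr([[82,98,12],[82,-98,12],[-96,-98,12],[-96,98,12]],(0,0,255))
for y in (62,-62): dr([[56,y+15,34],[56,y-15,34],[-92,y-15,34],[-92,y+15,34]],(0,255,255))
dr(tmp(t,[[42,85,10],[42,-85,10],[-42,-85,10],[-42,85,10]]),(0,0,0))
cv2.imwrite("pics/w0f.png",im)
E
```

```text
[0.57506712 0.00201526 0.19373305] [-1.77543753e+01 -3.62489500e+00 -1.33804927e-03] 1.9899347238037706 1.1770566266614537
holes jig mm [[-17.67141627  58.37504949  41.51924208]
 [-17.83733433 -65.6248395   41.51924208]]
post jig 50.31205994006932 42.622734328266475
```

View pics/w0f.png

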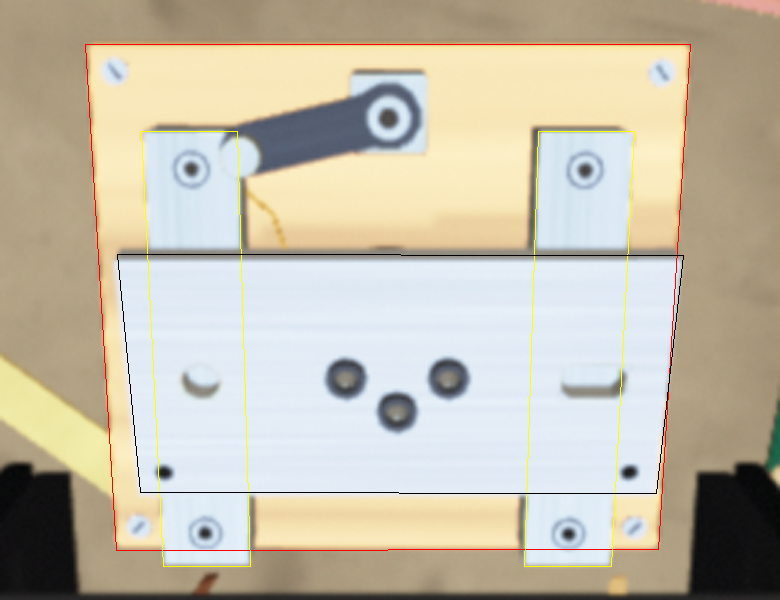

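The fit is good: the holes are 17.7 mm short in x and about 3.5 mm off toward −y, with almost no yaw error. I'll nudge +y first with the closed fingers on the −y end, then push +x with the open fingers.

```bash
python3 -m jog '[0,-0.0135,0.040,0,0,0,-0.0135,0.040,0.02,0,0,-0.0135,0.039,0.0365,0,0,0,0,0.04,0,0,0,0,0.04,0,0,0,0,0.04,0,0,0,0,0.02,0,0,0,0,0,0,0,0,-0.003,0,0,0,0,-0.003,0,0,0,0,-0.003,0,0,0,0,-0.002,0,0,0,0,-0.002,0,0,0,0,0,0,0]' 10
python3 -m jog '[0,0,-0.001,0,0,0,0,-0.001,0,0,0,0,-0.001,0,0,0,0,0,0,0]'
```

```text
time: 4.18
position: [0.5748, -0.1058, 0.0598]
tool_rot: [0.996, 0.094, -0.0, -0.0]
ft_force: [1.1, 0.3, -0.0]
grip_width: 0.0008
grip_force: 0.0
time: 4.68
position: [0.5742, -0.103, 0.0597]
tool_rot: [0.996, 0.094, -0.0, -0.0]
ft_force: [0.4, 0.4, -0.0]
grip_width: 0.0007
grip_force: 0.0
```

```bash
python3 -m jog '[0,0,-0.001,0,0,0,0,-0.001,0,0]'; python3 -m jog '[0,0,-0.001,0,0,0,0,-0.0005,0,0,0,0,0,0,0]'
python3 - <<'E'
from h import *
o=robot.get_obs(); im=robot.camera("wrist"); cv2.imwrite("pics/w1.png",im)
E
```

```text
time: 4.92
position: [0.5739, -0.1011, 0.0597]
tool_rot: [0.996, 0.094, -0.0, -0.0]
ft_force: [0.5, 0.3, 1.2]
grip_width: 0.0002
grip_force: 0.0
time: 5.3
position: [0.5736, -0.0996, 0.0598]
tool_rot: [0.996, 0.094, 0.0, -0.0]
ft_force: [0.1, -0.6, -0.0]
grip_width: 0.0004
grip_force: 0.0
```

View pics/w1.png

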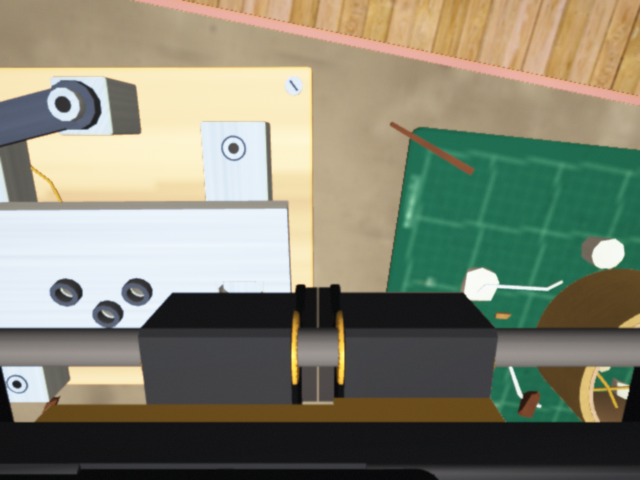

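The image shows the template's right edge at column 290 and the fingers from 297, so a gap of about 3 mm remains. I'll advance gently.

```bash
for i in 1; do python3 -m jog '[0,0,-0.001,0,0,0,0,-0.001,0,0]'|grep -E "pos|ft"; python3 -m jog '[0,0,-0.001,0,0,0,0,-0.001,0,0]'|grep -E "pos|ft"; python3 -m jog '[0,0,-0.001,0,0]'|grep -E "pos|ft"; python3 -m jog '[0,0,-0.001,0,0]'|grep -E "pos|ft";done
python3 - <<'E'
from h import *
o=robot.get_obs(); im=robot.camera("wrist"); cv2.imwrite("pics/w2.png",im)
a=cv2.imread("pics/w1.png")
for I in (a,im):
    g=cv2.cvtColor(I,cv2.COLOR_BGR2GRAY)[240:270,275:300].mean(0); print(g.astype(int))
    g=cv2.cvtColor(I,cv2.COLOR_BGR2GRAY)[140:190,190:285].mean(0); print(np.diff(g).round().astype(int)[60:])
E
```

```text
position: [0.5732, -0.0976, 0.0598]
ft_force: [-0.2, -0.1, -0.3]
position: [0.5728, -0.0957, 0.0597]
ft_force: [0.4, -0.5, 0.4]
position: [0.5727, -0.0947, 0.0598]
ft_force: [0.9, 0.2, -0.0]
position: [0.5725, -0.0937, 0.0597]
ft_force: [0.8, -0.6, -0.5]
[240 240 240 240 240 240 240 240 240 240 240 239 235 207 166 192 228 234
 234 234 234 234 234 234 234]
[  0   0   0   0   0   0   0   0  -1  -1   0   0  -1  -1  -7 -35 -58 -32
  -4  21  54  45  14   2   0   0   0   0   0   0   0   0   0   0]
[240 240 240 240 240 240 240 240 240 240 240 240 240 240 240 240 240 240
 240 240 240 240 240 240 240]
[  9   9   2  -2  -4  -5  -6   7  13   4   0   0   0   0   0   0   0   0
   0   0   0  -1  -1   0   0   0  -1  -7 -40 -61 -24  29  60  36]
```

View pics/w2.png

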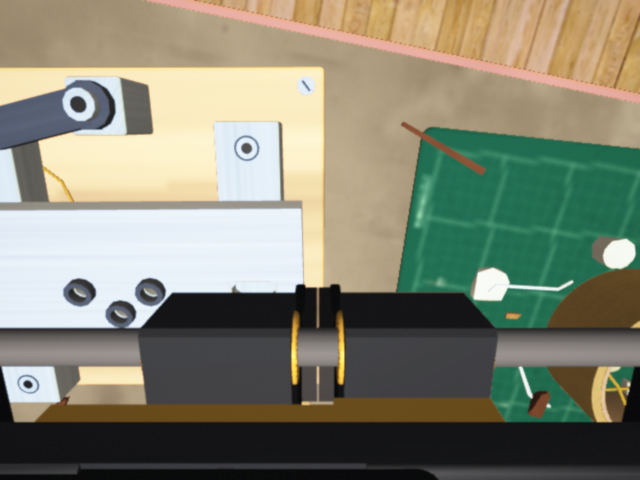

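The template edge is at column 303 and moved with the base screw (293→306), so there is no contact yet. I'll project the tool's tip position to get the real gap.

```bash
cat > view.py <<'E'
from fit import *
# template's edges relative to jig from the wrist picture
def tool2px(P):
    m=robot.camera_model("wrist"); T=np.linalg.inv(np.array(m["tool_from_camera"])); x=np.atleast_2d(P)@T[:3,:3].T+T[:3,3]
    return np.c_[m["fx"]*x[:,0]/x[:,2]+m["cx"],m["fy"]*x[:,1]/x[:,2]+m["cy"]]
E
python3 - <<'E'
from view import *
print(tool2px([[0.01,0,.022],[0.01,-.008,.022],[.01,-.015,.022],[0.01,0,.010],[-.01,0,.022],[0.01,-.008,0],[0.01,-.015,-.03],[.01,-.008,-.05]]).round(0))
o=robot.get_obs(); C=cam("wrist",o); 
j=np.load("jig.npy")
print("edge if template x:", [proj(C,jigT(j,tmp([-17.7,y,0],[[20,-85,10]]))).round(1).tolist() for y in (-5,-3.6,0)])
E
```

```text
[[316. 264.]
 [300. 264.]
 [285. 264.]
 [316. 272.]
 [316. 302.]
 [298. 280.]
 [275. 308.]
 [291. 334.]]
edge if template x: [[[308.5, 251.7]], [[305.3, 251.7]], [[297.1, 251.8]]]
```

```bash
cat > edge.py <<'E'
import cv2,numpy as np,sys
for f in sys.argv[1:]:
    g=cv2.cvtColor(cv2.imread(f),cv2.COLOR_BGR2GRAY).astype(float)
    e=g[225:260,270:330].mean(0); r=g[140:185,230:310].mean(0); b=g[95:115,290:350].mean(0)
    s=lambda v:(np.sum(np.arange(len(v))*(v.max()-v)**2*(v<v.max()-30))/np.sum((v.max()-v)**2*(v<v.max()-30)))
    print(f,"templ min",270+e.argmin(),e.min().round(),"steepest",270+np.abs(np.diff(e)).argmax(),"rail drop",230+np.diff(r).argmin(),"base",290+np.diff(b).argmin())
E
python3 -m jog '[0,0,-0.001,0,0,0,0,-0.001,0,0,0,0,0,0,0]'|grep -E "pos|ft"
python3 - <<'E'
from h import *
im=robot.camera("wrist"); cv2.imwrite("pics/w3.png",im)
E
python3 edge.py pics/w1.png pics/w2.png pics/w3.png
```

```text
position: [0.572, -0.0917, 0.0597]
ft_force: [-0.6, 0.2, 1.0]
pics/w1.png templ min 313 162.0 steepest 287 rail drop 266 base 311
pics/w2.png templ min 329 173.0 steepest 301 rail drop 279 base 323
pics/w3.png templ min 328 172.0 steepest 326 rail drop 283 base 327
```

Run:
```python
import cv2,numpy as np
for k in (1,2,3):
    g=cv2.cvtColor(cv2.imread(f"pics/w{k}.png"),cv2.COLOR_BGR2GRAY).astype(int)
    print(k,g[225:245,282:314].mean(0).astype(int))
```

```text
1 [240 240 240 239 237 216 161 173 218 227 227 227 227 228 228 227 227 228
 227 227 228 228 228 228 228 228 227 227 224 214 183 158]
2 [240 240 240 240 240 240 240 240 240 240 240 240 240 240 240 240 240 239
 238 225 190 215 226 228 227 227 227 227 227 227 227 227]
3 [240 240 240 240 240 240 240 240 239 240 240 240 240 240 239 240 240 240
 240 240 240 240 239 236 220 207 222 227 227 227 227 227]
```

```bash
cat > pr.py <<'E'
from h import *
import sys
k=sys.argv[1]
im=robot.camera("wrist"); cv2.imwrite(f"pics/w{k}.png",im)
g=cv2.cvtColor(im,cv2.COLOR_BGR2GRAY).astype(int)
e=g[225:245,295:330].mean(0); n=e.argmin(); print(k,"edge min",295+n,e[n-2:n+3].astype(int))
r=g[140:185,270:310].mean(0); print("rail", 270+np.interp(200,-r[:r.argmin()][::1]*-1 if 0 else [0],[0]) if 0 else 270+r.argmin(), np.diff(r).argmin()+270)
E
python3 -m jog '[0,0,-0.001,0,0,0,0,-0.001,0,0]'|grep -E "pos|ft"; python3 pr.py 4
python3 -m jog '[0,0,-0.001,0,0]'|grep -E "pos|ft"; python3 pr.py 5
python3 -m jog '[0,0,-0.001,0,0]'|grep -E "pos|ft"; python3 pr.py 6
```

```text
position: [0.5717, -0.0898, 0.0598]
ft_force: [0.3, -0.6, 0.9]
4 edge min 311 [239 234 218 223 227]
rail 289 287
position: [0.5716, -0.0888, 0.0598]
ft_force: [-0.4, -0.2, -0.3]
5 edge min 313 [239 235 226 226 227]
rail 291 289
position: [0.5714, -0.0879, 0.0598]
ft_force: [0.6, -0.2, 0.5]
6 edge min 317 [234 229 227 227 227]
rail 293 291
```

View pics/w6.png

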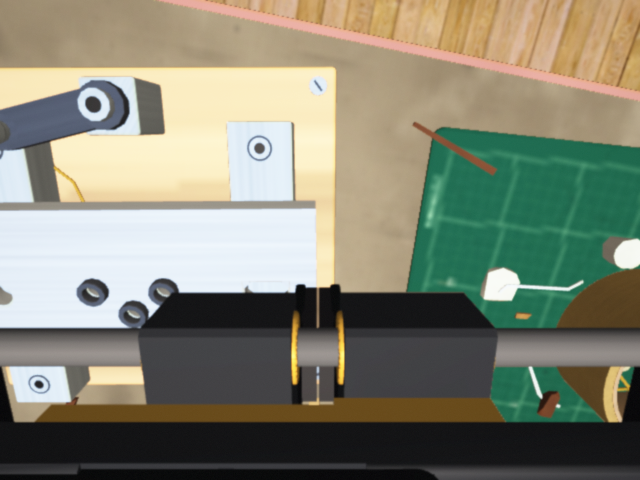

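The template edge (column 315) now sits at the jaw centre line with no contact. So the closed fingertips must be riding above the plate. I'll back off, go lower and approach again.

```bash
python3 -m jog '[0,0,0.01,0,0,0,0,0.01,0,0,0,0,0,0.008,0,0,0,0,0.006,0,0,0,0,0,0]'|grep -E "pos|ft"
python3 - <<'E'
from view import *
im=robot.camera("wrist"); cv2.imwrite("pics/w7.png",im)
for l in ("template",):
    print([ (r["conf"],np.round(r["extent"])) for r in robot.look_for("wrist",l)[:2]])
s=robot.camera("side"); m=cam("side"); o=robot.get_obs(); Rt=Ro.from_quat(o["tool_rot"]).as_matrix()
q=proj(m,np.array([o["position"]+Rt@[0,0,z] for z in (0.022,0,-.05)])); print(q)
c=q[0].astype(int); crop=s[c[1]-45:c[1]+30,c[0]-60:c[0]+40]
for p in q: cv2.circle(s,tuple(p.astype(int)),0,(0,0,255),-1)
cv2.imwrite("pics/s1.png",cv2.resize(s[c[1]-45:c[1]+30,c[0]-60:c[0]+40],None,fx=8,fy=8,interpolation=cv2.INTER_CUBIC))
E
```

```text
position: [0.5742, -0.1071, 0.0448]
ft_force: [0.0, -0.0, -1.0]
[(0.88, array([135., 293., 270., 176.])), (0.39, array([ 33., 103.,  61.,  60.]))]
[[255.17059459 249.87497691]
 [254.67174955 241.74445267]
 [253.49363366 222.5426986 ]]
```

View pics/s1.png

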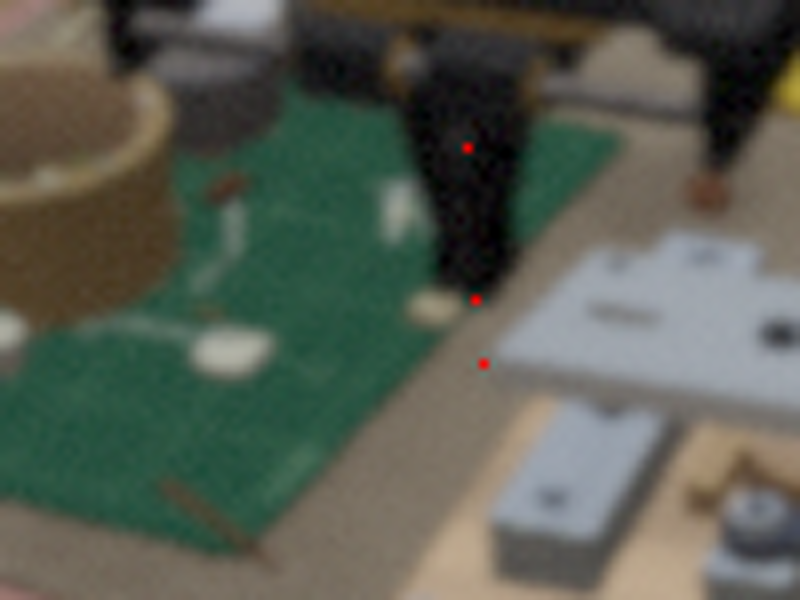

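The side view shows the real fingertip ending about at the TCP dot (476,300), not 22 mm below it. I'll lower by 12 mm and approach again, watching the edge.

```bash
cat > ed.py <<'E'
from h import *
import sys
k=sys.argv[1]; j=np.load("jig.npy")
im=robot.camera("wrist"); cv2.imwrite(f"pics/{k}.png",im)
o=robot.get_obs(); d=o["position"][:2]-j[:2]; c,s=np.cos(j[2]),np.sin(j[2]); print("hand jig",(c*d[0]+s*d[1])*1e3,(-s*d[0]+c*d[1])*1e3,"z",o["position"][2],"f",o["ft_force"].round(1),o["time"])
g=cv2.GaussianBlur(cv2.cvtColor(im,cv2.COLOR_BGR2GRAY),(5,5),0).astype(float)
# rail bolt centre / template corner via subpixel corners
C=cam("wrist",o)
from fit import jigT,tmp
def corner(X,w):
    p=proj(C,jigT(j,X)).astype(np.float32).reshape(-1,1,2)
    return cv2.cornerSubPix(g.astype(np.uint8),p.copy(),(w,w),(-1,-1),(3,30,.01)).reshape(-1,2),p.reshape(-1,2)
print("rail corner found/pred",corner([56,-77,34],8)); print("base corner",corner([82,-98,12],8)); print("templ corner",corner(tmp([-17.7,-3.6,0],[42,-85,10]),8))
E
python3 -m jog '[0,0,0,0.006,0,0,0,0,0.006,0,0,0,0,0,0]'|grep -E "pos|ft"; python3 ed.py y0
python3 -m jog '[0,0,-0.002,0,0,0,0,-0.002,0,0,0,0,-0.002,0,0]'|grep -E "pos|ft"; python3 ed.py y1
python3 -m jog '[0,0,-0.001,0,0,0,0,-0.001,0,0,0,0,-0.001,0,0]'|grep -E "pos|ft"; python3 ed.py y2
```

```text
position: [0.5745, -0.1073, 0.0331]
ft_force: [0.3, -0.1, 0.5]
hand jig -21.355715568138343 -107.29589261283473 z 0.03331895218774063 f [ 0.8  0.2 -0.8] 8.425
rail corner found/pred (array([[239.61949 , 118.019775]], dtype=float32), array([[237.35338, 118.11671]], dtype=float32))
base corner (array([[291.51572 ,  56.905643]], dtype=float32), array([[292.9772 ,  55.14692]], dtype=float32))
templ corner (array([[261.27267, 222.78728]], dtype=float32), array([[262.56046, 216.96696]], dtype=float32))
position: [0.574, -0.1015, 0.0339]
ft_force: [0.4, 0.5, -0.5]
hand jig -21.083804801319094 -101.01029106794894 z 0.03385915337811081 f [ 0.5 -0.7 -0.2] 8.85
rail corner found/pred (array([[254.58327 , 119.578674]], dtype=float32), array([[253.78262 , 118.781586]], dtype=float32))
base corner (array([[304.96127 ,  58.687885]], dtype=float32), array([[307.88785,  56.04729]], dtype=float32))
templ corner (array([[277.4873 , 222.98341]], dtype=float32), array([[280.5185 , 217.24985]], dtype=float32))
position: [0.5734, -0.0986, 0.0338]
ft_force: [-0.5, -0.0, -0.2]
hand jig -21.07911409484812 -98.32513555837225 z 0.03374684263709359 f [0.5 1.1 0.1] 9.275
rail corner found/pred (array([[261.43527, 119.54473]], dtype=float32), array([[260.55054, 118.77212]], dtype=float32))
base corner (array([[311.5123 ,  58.43188]], dtype=float32), array([[314.12314 ,  55.984367]], dtype=float32))
templ corner (array([[285.3307 , 222.80327]], dtype=float32), array([[288.01648, 217.30344]], dtype=float32))
```

```bash
python3 -m jog '[0,0,-0.001,0,0,0,0,-0.001,0,0]'|grep ft; python3 ed.py y3|grep -v base
python3 -m jog '[0,0,-0.001,0,0,0,0,-0.001,0,0]'|grep ft; python3 ed.py y4|grep -v base
```

```text
ft_force: [0.3, 0.1, -0.3]
hand jig -21.053179698451167 -96.30200006516924 z 0.033735813400984124 f [ 0.8 -0.  -0.5] 9.575
rail corner found/pred (array([[266.44043, 119.6243 ]], dtype=float32), array([[265.71973 , 118.816376]], dtype=float32))
templ corner (array([[290.76572, 222.34619]], dtype=float32), array([[293.7035 , 217.35367]], dtype=float32))
ft_force: [-0.2, -1.8, -0.9]
hand jig -20.85134001079323 -94.82420998957627 z 0.03380363260817072 f [-0.1 -2.5 -0.4] 9.875
rail corner found/pred (array([[269.95108, 120.06948]], dtype=float32), array([[269.57672, 119.33307]], dtype=float32))
templ corner (array([[291.95508, 222.43425]], dtype=float32), array([[297.96194, 217.80554]], dtype=float32))
```

Contact is made and the template has moved about 1 mm. I'll push 2.5 mm more.

```bash
python3 -m jog '[0,0,-0.001,0,0,0,0,-0.001,0,0,0,0,-0.0005,0,0]'|grep ft; python3 ed.py y5|grep -v base
python3 -m jog '[0,0,0.01,0,0,0,0,0.02,-0.02,0,0.05,-0.02,0,-0.06,0,0.05,0.02,-0.04,-0.06,0,0.05,0.02,-0.06,-0.05,0,0.05,0.02,-0.03,-0.03,0,0.05,0,0,0,0]'
python3 - <<'E'
from h import *
o=robot.get_obs(); im=robot.camera("wrist"); cv2.imwrite("pics/w8.png",im); np.save("w8.npy",np.r_[o['position'],o['tool_rot']])
E
```

```text
ft_force: [-0.4, -1.5, -0.6]
hand jig -20.970865827671624 -91.92302794433367 z 0.03377514555679855 f [ 0.4 -1.9 -0.2] 10.3
rail corner found/pred (array([[277.44272, 120.01974]], dtype=float32), array([[276.94177, 118.98257]], dtype=float32))
templ corner (array([[306.04752, 217.48703]], dtype=float32), array([[306.04752, 217.48703]], dtype=float32))
time: 11.18
position: [0.5915, -0.0058, 0.235]
tool_rot: [0.995, 0.095, 0.003, 0.0]
ft_force: [-0.4, -0.3, 0.5]
grip_width: 0.0421
grip_force: 0.0
```

View pics/w8.png

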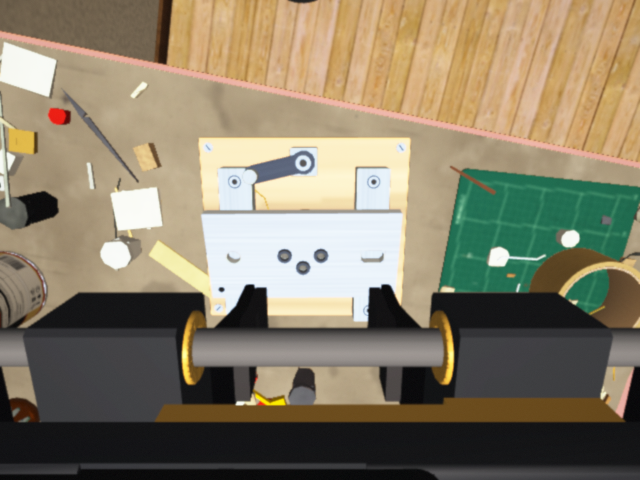

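The template now sits more to the left: far corners (203,211) and (402,211), holes (234,257) and (372,257). I'll fit again with sub-pixel corners.

```bash
cat > refit.py <<'E'
from fit import *
import sys
J8=np.array([[82,98,12],[82,-98,12],[56,77,34],[56,47,34],[56,-47,34],[56,-77,34]],float)
def sub(g,p,w=4):
    return cv2.cornerSubPix(g,np.array(p,np.float32).reshape(-1,1,2),(w,w),(-1,-1),(3,40,.01)).reshape(-1,2)
def run(k,pitch,t0,Z=None):
    v=np.load(k+".npy"); C=cam("wrist",dict(position=v[:3],tool_rot=v[3:])); g=cv2.cvtColor(cv2.imread(f"pics/{k}.png"),cv2.COLOR_BGR2GRAY)
    j0=np.load("jig.npy"); a=sub(g,proj(C,jigT(j0,J8)))
    j=least_squares(lambda p:(proj(C,jigT(p,J8))-a).ravel(),j0,x_scale=[.01,.01,.1],loss="soft_l1")
    X=BX[:2]; t=np.array(t0,float)
    b=sub(g,proj(C,jigT(j.x,tmp(t,X,pitch))),5)
    t=least_squares(lambda p:(proj(C,jigT(j.x,tmp(p,X,pitch)))-b).ravel(),t,x_scale=[1,1,.01])
    print(k,"jig",j.x.round(4),np.abs(j.fun).max().round(1),"templ",t.x.round(3),"res",t.fun.round(1)); print(a.round(1).tolist(),b.round(1).tolist())
    return C,j.x,t.x
E
python3 - <<'E'
from refit import *
run("w0",.18,[-17.7,-3.6,0]); run("w8",.18,[-17.7,-.5,0])
E
```

```text
w0 jig [0.5753 0.0032 0.1944] 3.2 templ [-1.9077e+01 -2.5170e+00  4.0000e-03] res [ 1.2 -0.1 -1.2 -0.1]
[[219.10000610351562, 144.6999969482422], [418.79998779296875, 144.60000610351562], [238.8000030517578, 172.6999969482422], [265.1000061035156, 173.1999969482422], [367.70001220703125, 172.1999969482422], [398.1000061035156, 172.6999969482422]] [[225.0, 216.1999969482422], [416.0, 215.3000030517578]]
w8 jig [0.5752 0.0024 0.1931] 3.5 templ [-18.886  -0.426   0.   ] res [ 0.8 -0.1 -0.8 -0. ]
[[198.6999969482422, 137.39999389648438], [409.6000061035156, 137.5], [219.39999389648438, 167.39999389648438], [250.39999389648438, 168.10000610351562], [355.6000061035156, 167.10000610351562], [388.20001220703125, 167.60000610351562]] [[202.0, 212.8000030517578], [404.3999938964844, 212.5]]
```

Template y is now within about 0.5 mm, with x still 19 mm to go. I'll come down in front of the near edge with the fingers apart, between the rails.

```bash
python3 -m jog '[0.05,-0.033,-0.004,0,0,0.05,-0.033,-0.004,0.02,0,0.05,-0.0335,-0.003,0.049,0,0.05,0,0,0.05,0,0.05,0,0,0.05,0,0.05,0,0,0.015,0,0.05,0,0,0.008,0,0.05,0,0,0.006,0,0.05,0,0,0,0]'
python3 ed.py x0|head -1
```

```text
time: 12.35
position: [0.49, -0.0156, 0.0346]
tool_rot: [0.996, 0.094, 0.001, 0.0]
ft_force: [-0.7, -0.2, -0.3]
grip_width: 0.05
grip_force: 0.0
hand jig -86.79042027462062 -0.9278010475878389 z 0.03480760439509491 f [-0.2  0.2  0.8] 12.4Traceback (most recent call last):
  File "ed.py", line 13, in <module>
    print("rail corner found/pred",corner([56,-77,34],8)); print("base corner",corner([82,-98,12],8)); print("templ corner",corner(tmp([-17.7,-3.6,0],[42,-85,10]),8))
                                   ~~~~~~^^^^^^^^^^^^^^^
  File "ed.py", line 12, in corner
    return cv2.cornerSubPix(g.astype(np.uint8),p.copy(),(w,w),(-1,-1),(3,30,.01)).reshape(-1,2),p.reshape(-1,2)
           ~~~~~~~~~~~~~~~~^^^^^^^^^^^^^^^^^^^^^^^^^^^^^^^^^^^^^^^^^^^^^^^^^^^^^^
cv2.error: OpenCV(4.12.0) /io/opencv/modules/imgproc/src/cornersubpix.cpp:99: error: (-215:Assertion failed) Rect(0, 0, src.cols, src.rows).contains(cT) in function 'cornerSubPix'
```

```bash
cat > sd.py <<'E'
from fit import *
import sys
o=robot.get_obs(); j=np.array([.5752,.0025,.1935]); d=o["position"][:2]-j[:2]; c,s=np.cos(j[2]),np.sin(j[2]); print("hand jig",((c*d[0]+s*d[1])*1e3).round(1),((-s*d[0]+c*d[1])*1e3).round(1),"z",o["position"][2].round(4),"f",o["ft_force"].round(1),"t",o["time"])
im=robot.camera("side"); C=cam("side"); cv2.imwrite(f"pics/sd{sys.argv[1]}.png",im)
r=robot.outline_of("side","template")[0]; m=r["region"].astype(np.uint8); print("conf",round(r["conf"],2),"ext",np.round(r["extent"],1),"cen",np.argwhere(m).mean(0).round(1))
for nm,p,pt in [("start",[-18.9,-.4,0],.18),("seated",[0,0,0],0)]:
    X=[[a,b,z] for a in(-42,42) for b in(-85,85) for z in (0,10)]; q=proj(C,jigT(j,tmp(p,X,pt)))
    M=np.zeros_like(m); cv2.fillConvexPoly(M,cv2.convexHull(q.astype(np.float32)).round().astype(np.int32),1)
    x0,y0=q.min(0);x1,y1=q.max(0); print(nm,"ext",np.round([(x0+x1)/2,(y0+y1)/2,x1-x0,y1-y0],1),"iou",((M&m).sum()/(M|m).sum()).round(2))
E
python3 sd.py 0
python3 -m jog '[0.05,0.006,0,0,0,0.05,0.006,0,0,0,0.05,0.003,0,0,0,0.05,0.003,0,0,0,0.05,0.002,0,0,0,0.05,0.002,0,0,0,0.05,0,0,0,0]'|grep ft; python3 sd.py 1
```

```text
hand jig -87.0 -1.4 z 0.0348 f [-0.2  0.2  0.8] t 12.4
conf 0.64 ext [301.1 252.7  85.7  30.7] cen [250.2 301.8]
start ext [299.6 250.3  85.5  31.3] iou 0.86
seated ext [297.3 258.3  86.9  38.2] iou 0.48
ft_force: [-5.3, -2.1, 4.2]
hand jig -68.4 -0.2 z 0.0337 f [-5.3 -2.1  4.2] t 13.375
conf 0.85 ext [301.6 250.8  87.3  27.5] cen [250.6 302.1]
start ext [299.6 250.3  85.5  31.3] iou 0.88
seated ext [297.3 258.3  86.9  38.2] iou 0.5
```

```bash
python3 -m jog '[0.05,-0.002,0,0,0,0.05,0,0,-0.003,0,0.05,0,0,0,0]'|grep -E "ft|pos"; python3 -m jog '[0.05,0.002,0,0,0,0.05,0.002,0,0,0]'|grep -E "ft|pos";python3 -m jog '[0.05,0.001,0,0,0,0.05,0.001,0,0,0,0.05,0.001,0,0,0]'|grep -E "ft|pos"; python3 sd.py 2
```

```text
position: [0.509, -0.0117, 0.0369]
ft_force: [-2.9, 0.1, -1.8]
position: [0.513, -0.011, 0.0368]
ft_force: [-2.3, -0.4, -0.4]
position: [0.5164, -0.0105, 0.037]
ft_force: [-2.3, 0.3, -0.2]
hand jig -60.2 -1.5 z 0.037 f [-2.3  0.3 -0.2] t 14.475
conf 0.9 ext [299.6 254.4  89.4  33.1] cen [252.3 299.5]
start ext [299.6 250.3  85.5  31.3] iou 0.79
seated ext [297.3 258.3  86.9  38.2] iou 0.61
```

```bash
python3 -m jog '[0.05,0.001,0,0,0,0.05,0.001,0,0,0,0.05,0.001,0,0,0,0.05,0.001,0,0,0,0.05,0.001,0,0,0]'|grep -E "ft|pos"; python3 sd.py 3;python3 -m jog '[0.05,0.001,0,0,0,0.05,0.001,0,0,0,0.05,0,0,0,0]'|grep -E "ft|pos"; python3 sd.py 4
```

```text
position: [0.5217, -0.0096, 0.0371]
ft_force: [-0.3, 0.3, 0.2]
hand jig -54.8 -1.6 z 0.0371 f [-0.3  0.3  0.2] t 15.2
conf 0.69 ext [297.2 259.9  84.4  36.1] cen [257.3 297.7]
start ext [299.6 250.3  85.5  31.3] iou 0.48
seated ext [297.3 258.3  86.9  38.2] iou 0.83
position: [0.5229, -0.0091, 0.0369]
ft_force: [-0.2, 0.4, 0.3]
hand jig -53.5 -1.4 z 0.0369 f [-0.2  0.4  0.3] t 15.675
conf 0.58 ext [298.8 261.2  86.1  38.5] cen [257.5 299.1]
start ext [299.6 250.3  85.5  31.3] iou 0.48
seated ext [297.3 258.3  86.9  38.2] iou 0.82
```

It dropped: the force vanished and the side outline matches the seated pose. I'll retreat and verify from above.

```bash
python3 -m jog '[0.05,-0.015,0,0,0,0.05,0,0,-0.05,0,0,0,0,-0.06,0,0,0.03,0,-0.05,0,0,0.03,0,-0.038,0,0,0.023,0,0,0,0,0,0,0,0,0,0,0,0,0]'
python3 - <<'E'
from refit import *
o=robot.get_obs(); im=robot.camera("wrist"); cv2.imwrite("pics/w9.png",im); np.save("w9.npy",np.r_[o['position'],o['tool_rot']])
C,j,t=run("w9",0,[0,0,0])
g=cv2.cvtColor(im,cv2.COLOR_BGR2GRAY)
X=np.array([[42,85,10],[42,-85,10],[-42,-85,10],[-42,85,10]],float)
p=proj(C,jigT(j,tmp([0,0,0],X,0))); print("pred seated",p.round(1).tolist(),"found",sub(g,p,6).round(1).tolist())
for l in ("template","button_post","turn_button"):
    for r in robot.outline_of("wrist",l)[:2]: print(l,round(r["conf"],2),np.round(r["extent"],1))
print("post guess px",proj(C,jigT(j,[[50,42,66]])))
E
```

```text
time: 16.77
position: [0.5871, 0.0036, 0.2336]
tool_rot: [0.996, 0.094, -0.002, -0.0]
ft_force: [-0.0, 0.6, 0.1]
grip_width: 0.0023
grip_force: 0.0
w9 jig [0.5753 0.0023 0.1953] 3.2 templ [-0.719  1.322  0.01 ] res [ 2.  -0.2 -2.  -0.1]
[[208.6999969482422, 132.6999969482422], [422.3999938964844, 131.60000610351562], [230.5, 162.60000610351562], [261.8999938964844, 163.10000610351562], [367.8999938964844, 161.1999969482422], [400.3999938964844, 161.8000030517578]] [[212.6999969482422, 182.60000610351562], [414.0, 179.39999389648438]]
pred seated [[216.6, 180.7], [414.0, 179.4], [408.8, 271.6], [223.2, 272.7]] found [[212.6999969482422, 181.89999389648438], [419.8999938964844, 182.60000610351562], [413.79998779296875, 275.6000061035156], [218.1999969482422, 271.0]]
template 0.67 [315.8 225.5 195.5  98. ]
button_post 0.86 [292.3 161.3  73.6  31.4]
button_post 0.49 [316.9 220.  222.5 181. ]
turn_button 0.79 [292.1 162.6  66.8  35.7]
post guess px [[262.89180937 173.73639479]]
```

```bash
cat > pf.py <<'E'
from refit import *
from scipy.optimize import minimize
j=np.array([.5753,.0024,.1940])
def mask(C,p):  # p: x,y,yaw,pitch,roll(about x),z of centre underside
    X=np.array([[a,b,z] for a in(-42,42) for b in(-85,85) for z in(0,10)],float)
    R=Ro.from_euler('ZYX',[p[2],-p[3],p[4]]).as_matrix(); q=proj(C,jigT(j,X@R.T+[p[0],p[1],p[5]]))
    M=np.zeros((480*4,640*4),np.uint8); cv2.fillConvexPoly(M,cv2.convexHull((q*4).astype(np.float32)).round().astype(np.int32),255)
    return cv2.resize(M,(640,480),interpolation=cv2.INTER_AREA)/255.
v=np.load("w9.npy"); Cs={"wrist":cam("wrist",dict(position=v[:3],tool_rot=v[3:])),"side":cam("side")}
robot.camera("side"); ms={}
for c in Cs:
    r=robot.outline_of(c,"template")[0]; print(c,r["conf"],np.round(r["extent"],1)); ms[c]=r["region"].astype(float)
def iou(p,c): M=mask(Cs[c],p); return np.minimum(M,ms[c]).sum()/np.maximum(M,ms[c]).sum()
S=[0,0,0,0,0,34]
for n,p in [("seated",S),("slot up",[0,0,0,0,-.075,38.5]),("round up",[0,0,0,0,.075,38.5]),("both up",[-3,0,0,.18,0,41.5])]: print(n,[round(iou(p,c),3) for c in Cs])
o=minimize(lambda x:-sum(iou([x[0],x[1],x[2]/50,x[3]/50,x[4]/50,34+x[5]],c) for c in Cs),[0]*6,method="Nelder-Mead",options=dict(initial_simplex=np.vstack([np.zeros(6),3*np.eye(6)]),maxiter=500))
print("x y mm, yaw pitch roll, dz",o.x[:2].round(1),(o.x[2:5]/50).round(3),o.x[5].round(1),o.fun)
E
python3 pf.py
```

```text
wrist 0.67 [315.8 225.5 195.5  98. ]
side 0.84 [299.4 260.5  88.9  35.8]
seated [np.float64(0.964), np.float64(0.839)]
slot up [np.float64(0.937), np.float64(0.752)]
round up [np.float64(0.935), np.float64(0.768)]
both up [np.float64(0.846), np.float64(0.656)]
x y mm, yaw pitch roll, dz [0.3 0.2] [ 0.008  0.029 -0.008] -1.1 -1.8303613390637539
```

Seated is confirmed: the fit gives x/y within 0.3 mm and is level. Next is the turn-button: I'll descend on the far side of the post and sweep it round.

```bash
python3 -m jog '[0,0.03,-0.023,0,0,0,0.031,-0.023,0.02,0,0,0,0,0.05,0,0,0,0,0.05,0,0,0,0,0.03,0,0,0,0,0.0156,0,0,0,0,0.006,0,0,0,0,0,0]'
python3 sd.py 5|head -1
```

```text
time: 18.12
position: [0.6416, 0.06, 0.0641]
tool_rot: [0.996, 0.094, 0.001, 0.0]
ft_force: [0.7, -0.3, -0.5]
grip_width: 0.0004
grip_force: 0.0
hand jig 76.2 43.7 z 0.0641 f [ 0.7 -0.3 -0.5] t 18.125
```

```bash
cat > bt.py <<'E'
from h import *
j=np.array([.5753,.0024,.1940]); o=robot.get_obs(); d=o["position"][:2]-j[:2]; c,s=np.cos(j[2]),np.sin(j[2]); print("hand jig",((c*d[0]+s*d[1])*1e3).round(1),((-s*d[0]+c*d[1])*1e3).round(1),"z",o["position"][2].round(4),"f",o["ft_force"].round(1),"t",o["time"])
robot.camera("side"); C=cam("side")
for l in("button_post","turn_button"):
    for r in robot.look_for("side",l)[:1]: print(l,round(r["conf"],2),np.round(r["extent"],1))
for th in(.27,.6,.9,1.2,1.57):
    P=np.array([62-44*np.sin(th),44*np.cos(th)]); w=j[:2]+.001*np.array([c*P[0]-s*P[1],s*P[0]+c*P[1]]); print(th,proj(C,[[*w,.062]]).round(1),end=" ")
print()
E
python3 -m jog '[0,-0.0047,0.0005,0.001,0,0,-0.0047,0.0005,0.001,0,0,-0.0047,0.0005,0,0,0,-0.0047,0.0005,0,0,0,-0.0047,0.0005,0,0,0,0,0,0,0]'|grep ft; python3 bt.py
```

```text
ft_force: [1.1, -1.4, 3.9]
hand jig 52.1 41.0 z 0.0619 f [ 1.1 -1.4  3.9] t 18.975
button_post 0.74 [298.5 268.  105.   71.8]
turn_button 0.51 [301.8 271.1  30.6   9.1]
0.27 [[311.  265.1]] 0.6 [[309.8 261. ]] 0.9 [[306.8 257.7]] 1.2 [[302.4 255.1]] 1.57 [[295.5 253. ]]
```

```bash
cat > ang.py <<'E'
from h import *
j=np.array([.5753,.0024,.1940]); o=robot.get_obs(); C=cam("wrist",o); im=robot.camera("wrist"); c,s=np.cos(j[2]),np.sin(j[2])
cv2.imwrite("pics/ang%d.png"%(o["time"]*100),im)
W=lambda P:[*(j[:2]+.001*np.array([c*P[0]-s*P[1],s*P[0]+c*P[1]])),P[2]/1e3]
r=robot.outline_of("wrist","turn_button")
g=cv2.cvtColor(im,cv2.COLOR_BGR2HSV)
ths=np.arange(0,1.6,.05)
if r:
    m=r[0]["region"]; print(round(r[0]["conf"],2),np.round(r[0]["extent"],1))
    sc=[]
    for th in ths:
        u=np.array([-np.sin(th),np.cos(th)]); n=np.array([u[1],-u[0]])
        q=proj(C,[W([*(np.array([62,0])+a*u+b*n),52]) for a,b in((-8,8),(-8,-8),(52,-8),(52,8))]); M=np.zeros((480,640),np.uint8); cv2.fillConvexPoly(M,q.round().astype(np.int32),1); sc.append((M.astype(bool)&m).sum()/max(1,(M.astype(bool)|m).sum()))
    k=int(np.argmax(sc)); print("angle",ths[k].round(2),"iou",round(sc[k],2))
# darkness score of bar (mid-part) independent of the network
sc=[]
for th in ths:
    u=np.array([-np.sin(th),np.cos(th)]); q=proj(C,[W([*(np.array([62,0])+a*u),52]) for a in np.linspace(12,34,12)]).round().astype(int)
    ok=(q[:,0]>=0)&(q[:,0]<640)&(q[:,1]>=0)&(q[:,1]<480); sc.append(g[q[ok,1],q[ok,0],2].mean() if ok.sum()>4 else 999)
print("darkness",[(round(t,2),int(v)) for t,v in zip(ths[::2],sc[::2])])
E
python3 ang.py
```

```text
0.57 [373.4 286.2 104.9  80.6]
angle 0.3 iou 0.54
darkness [(np.float64(0.0), 165), (np.float64(0.1), 119), (np.float64(0.2), 105), (np.float64(0.3), 105), (np.float64(0.4), 81), (np.float64(0.5), 62), (np.float64(0.6), 50), (np.float64(0.7), 40), (np.float64(0.8), 35), (np.float64(0.9), 29), (np.float64(1.0), 26), (np.float64(1.1), 27), (np.float64(1.2), 29), (np.float64(1.3), 31), (np.float64(1.4), 32), (np.float64(1.5), 32)]
```

```bash
cat > sang.py <<'E'
from h import *
j=np.array([.5753,.0024,.1940]); c,s=np.cos(j[2]),np.sin(j[2]); C=cam("side"); im=robot.camera("side"); hsv=cv2.cvtColor(im,cv2.COLOR_BGR2HSV)
W=lambda P:[*(j[:2]+.001*np.array([c*P[0]-s*P[1],s*P[0]+c*P[1]])),P[2]/1e3]
ths=np.arange(0,1.6,.1)
def M(th):
    u=np.array([-np.sin(th),np.cos(th)]); n=np.array([u[1],-u[0]]); m=np.zeros((480,640),np.uint8)
    for z0,z1,A in((46,52,[(-8,8),(-8,-8),(50,-8),(50,8)]),(52,70,[(38,6),(38,-6),(50,-6),(50,6)])):
        q=proj(C,[W([*(np.array([62,0])+a*u+b*n),z]) for a,b in A for z in(z0,z1)]); cv2.fillConvexPoly(m,cv2.convexHull(q.astype(np.float32)).round().astype(np.int32),1)
    return m.astype(bool)
for r in robot.outline_of("side","turn_button")[:2]:
    v=[((M(t)&r["region"]).sum()/(M(t)|r["region"]).sum()).round(2) for t in ths]; print(round(r["conf"],2),np.round(r["extent"],1),"best",ths[int(np.argmax(v))].round(1),v)
for t in(.3,.6,1.57):
    y,x=np.where(M(t)); print(t,"ext",(x.min()+x.max())/2,(y.min()+y.max())/2,np.ptp(x)+1,np.ptp(y)+1)
import hashlib
a=cv2.cvtColor(im,cv2.COLOR_BGR2GRAY)[248:276:2,282:326:2]; print(a)
E
python3 sang.py
```

```text
0.67 [302.9 271.9  30.2   6.9] best 0.3 [np.float64(0.57), np.float64(0.64), np.float64(0.66), np.float64(0.73), np.float64(0.71), np.float64(0.63), np.float64(0.55), np.float64(0.48), np.float64(0.41), np.float64(0.35), np.float64(0.3), np.float64(0.26), np.float64(0.24), np.float64(0.22), np.float64(0.19), np.float64(0.19)]
0.3 ext 299.5 267.0 30 15
0.6 ext 299.0 265.0 31 19
1.57 ext 292.0 261.0 17 27
[[168 166 167 165 166 166 164 165 167 161 132  35  16   0  21  15  12  77
  155 165 161 160]
 [167 168 168 167 167 167 166 163 146 137 128  55   3  17  20   2   9 103
  160 165 166 167]
 [165 166 166 153 131 146 165 146  83  76 115  77   8  19  16   0  32 119
  165 167 166 165]
 [166 165 162 119  67  89 147 149 105  91 121  90  21  17  17   5  36 129
  165 167 167 167]
 [166 166 162 128  95 105 155 164 160 154 132  58  20  22   9   3  39 131
  165 169 167 168]
 [168 167 167 163 158 159 166 167 165 165 138  65  12  25  15   7  42 130
  167 165 166 163]
 [167 167 166 164 169 168 166 168 167 165 161 110  25  19  16  14  57 144
  165 166 162 130]
 [163 166 166 165 166 166 166 167 166 167 162 123  38  20  18  19 103 161
  167 167 164 138]
 [159 164 166 164 164 164 165 164 163 166 161 127  71  44  29  52 136 164
  166 166 166 164]
 [108 123 141 147 142 155 144 134 126 126 122 105  88  74  72  71 137 164
  164 167 165 165]
 [ 99  91 114 128 118 119  84  82  79  76  80  78  79  76  77  75 115 161
  164 164 164 164]
 [143 118  82  93  92  78  68  71  72  66  64  60  64  58  61  53 109 155
  160 161 162 166]
 [157 143  82  60  58  62  57  55  67  69  76  80  74  67  69  72  89 106
  116 124 139 146]
 [162 153 139 109 107 125 119 107 140 143 141 144 137 132 123 113 112 105
   94  87  90  96]]
```

The finger is standing on top of the post (fz ≈ 4 N, button still at 0.3), so the closed tips are about 8 mm above the TCP. I'll back off, go 9 mm lower and sweep again.

```bash
python3 -m jog '[0,0,0,-0.004,0,0,0.012,-0.001,0,0,0,0.013,-0.001,0,0,0,0,0,0.006,0,0,0,0,0.007,0,0,0,0,0,0]'|grep -E "ft|pos"; python3 -m jog '[0,-0.004,0,0,0,0,-0.004,0,0,0,0,-0.004,0.0005,0,0,0,-0.004,0.0005,0,0]'|grep ft; python3 -m jog '[0,-0.004,0.0005,0,0,0,-0.0035,0.0005,0,0,0,0,0,0,0]'|grep ft; python3 bt.py|head -1; python3 sang.py|head -1
```

```text
position: [0.6411, 0.06, 0.051]
ft_force: [0.3, 0.2, -0.0]
ft_force: [-0.1, -0.6, 0.2]
ft_force: [3.6, -2.7, -1.4]
hand jig 54.6 40.5 z 0.0527 f [ 3.6 -2.7 -1.4] t 20.95
0.3 ext 299.5 267.0 30 15
```

```bash
python3 -m jog '[0,0.001,-0.003,0,0,0,0,-0.003,0,0,0,-0.004,0,0,0,0,-0.004,0.001,0,0,0,0,0,0,0]'|grep ft; python3 bt.py|head -1; python3 sang.py|head -1; python3 ang.py
```

```text
ft_force: [-0.7, 1.4, 0.6]
hand jig 44.5 47.6 z 0.0519 f [-0.7  1.4  0.6] t 21.825
0.73 [299.2 267.9  23.1  17.9] best 0.7 [np.float64(0.28), np.float64(0.34), np.float64(0.36), np.float64(0.4), np.float64(0.44), np.float64(0.53), np.float64(0.58), np.float64(0.61), np.float64(0.59), np.float64(0.55), np.float64(0.5), np.float64(0.42), np.float64(0.33), np.float64(0.25), np.float64(0.22), np.float64(0.19)]
0.91 [405.3 265.9  84.8  53.1]
angle 0.6 iou 0.45
darkness [(np.float64(0.0), 207), (np.float64(0.1), 208), (np.float64(0.2), 193), (np.float64(0.3), 166), (np.float64(0.4), 91), (np.float64(0.5), 85), (np.float64(0.6), 69), (np.float64(0.7), 57), (np.float64(0.8), 49), (np.float64(0.9), 44), (np.float64(1.0), 38), (np.float64(1.1), 37), (np.float64(1.2), 36), (np.float64(1.3), 35), (np.float64(1.4), 36), (np.float64(1.5), 38)]
```

θ is about 0.65 and the finger is on the outer side of the post. I'll continue along the arc.

```bash
python3 -m jog '[0,-0.004,0.003,0,0,0,-0.0045,0.0035,0,0,0,-0.003,0.004,0,0,0,-0.002,0.0035,0,0,0,-0.002,0.0035,0,0,0,0,0,0,0]'|grep ft; python3 bt.py|head -1; python3 sang.py|head -1
python3 -m jog '[0,-0.002,0.004,0,0,0,-0.002,0.004,0,0,0,-0.001,0.004,0,0,0,-0.001,0.004,0,0,0,0,0,0,0]'|grep ft; python3 bt.py|head -1; python3 sang.py|head -1
```

```text
ft_force: [0.4, 0.2, 0.7]
hand jig 30.6 28.7 z 0.0524 f [0.4 0.2 0.7] t 22.925
0.76 [294.6 263.   21.   20.7] best 1.3 [np.float64(0.18), np.float64(0.2), np.float64(0.2), np.float64(0.2), np.float64(0.22), np.float64(0.24), np.float64(0.27), np.float64(0.28), np.float64(0.32), np.float64(0.36), np.float64(0.41), np.float64(0.54), np.float64(0.63), np.float64(0.66), np.float64(0.58), np.float64(0.5)]
ft_force: [1.6, 8.8, -0.1]
hand jig 25.5 15.1 z 0.0524 f [ 1.6  8.8 -0.1] t 23.8
0.51 [292.5 262.   15.3  21.3] best 1.5 [np.float64(0.18), np.float64(0.18), np.float64(0.18), np.float64(0.18), np.float64(0.19), np.float64(0.2), np.float64(0.21), np.float64(0.2), np.float64(0.23), np.float64(0.25), np.float64(0.25), np.float64(0.31), np.float64(0.35), np.float64(0.38), np.float64(0.47), np.float64(0.6)]
```

```bash
python3 -m jog '[0,0,0.001,0,0,0,0,0.001,0,0,0,0,0,0,0]'|grep -E "ft|pos"
```

```text
position: [0.5974, 0.0218, 0.0524]
ft_force: [1.7, 12.9, 1.9]
```

The force builds without movement, so the button is at its stop. I'll back away and verify.

```bash
python3 -m jog '[0,0,-0.01,0,0,0,0,-0.015,0,0,0,0,0,-0.04,0,0,0,0,-0.06,0,0,0,0.01,-0.06,0,0,0,0.015,-0.02,0,0,0,0,0,0]'|grep -E "pos|ft|time"; python3 ang.py; python3 sang.py|head -1
python3 - <<'E'
from h import *
o=robot.get_obs(); np.save("w9.npy",np.r_[o['position'],o['tool_rot']]); robot.camera("wrist")
E
python3 pf.py
```

```text
time: 25.3
position: [0.5985, 0.0176, 0.2344]
ft_force: [0.0, 0.0, -0.3]
darkness [(np.float64(0.0), 250), (np.float64(0.1), 250), (np.float64(0.2), 251), (np.float64(0.3), 251), (np.float64(0.4), 251), (np.float64(0.5), 249), (np.float64(0.6), 242), (np.float64(0.7), 246), (np.float64(0.8), 242), (np.float64(0.9), 238), (np.float64(1.0), 234), (np.float64(1.1), 216), (np.float64(1.2), 194), (np.float64(1.3), 159), (np.float64(1.4), 122), (np.float64(1.5), 123)]
0.58 [294.2 262.6  12.8  26.2] best 1.5 [np.float64(0.2), np.float64(0.21), np.float64(0.21), np.float64(0.21), np.float64(0.21), np.float64(0.21), np.float64(0.23), np.float64(0.22), np.float64(0.25), np.float64(0.26), np.float64(0.26), np.float64(0.31), np.float64(0.39), np.float64(0.44), np.float64(0.58), np.float64(0.64)]
wrist 0.31 [330.3 232.3 213.6 179.8]
side 0.87 [299.1 260.1  89.9  38.1]
seated [np.float64(0.043), np.float64(0.84)]
slot up [np.float64(0.059), np.float64(0.748)]
round up [np.float64(0.055), np.float64(0.735)]
both up [np.float64(0.073), np.float64(0.611)]
x y mm, yaw pitch roll, dz [2.5 3.9] [-0.065  0.021  0.044] 0.3 -0.9406566243903088
```

Run:
```python
from h import *
j=np.array([.5753,.0024,.1940]); c,s=np.cos(j[2]),np.sin(j[2]); o=robot.get_obs(); C=cam("wrist",o); im=robot.camera("wrist"); v=cv2.cvtColor(im,cv2.COLOR_BGR2HSV)[...,2]
W=lambda P:[*(j[:2]+.001*np.array([c*P[0]-s*P[1],s*P[0]+c*P[1]])),P[2]/1e3]
for x in(62,56,50,44,38,32,26,22,18,14,8):
    ys=np.arange(-20,20.1,1); q=proj(C,[W([x,y,52]) for y in ys]).round().astype(int); p=v[q[:,1],q[:,0]]; d=ys[p<150]; print(x,"dark y",d.min() if len(d) else None,d.max() if len(d) else None,len(d))
```

```text
62 dark y -9.0 9.0 11
56 dark y -7.0 6.0 5
50 dark y -7.0 7.0 15
44 dark y -7.0 7.0 15
38 dark y -7.0 6.0 14
32 dark y -7.0 6.0 14
26 dark y -6.0 6.0 13
22 dark y -6.0 6.0 13
18 dark y -6.0 6.0 3
14 dark y None None 0
8 dark y -20.0 20.0 9
```

The bar lies symmetric about jig y = 0 along −x, fully across the template, and the side view still matches the seated pose.

```bash
python3 -c "
from rig import robot
print(robot.hand_in())"
```

```text
the job is handed in; nothing more can be done
None
```

The job is handed in: the template is seated over both pins by the camera fit, the turn-button is against its stop fully across it, and I did not touch the paint tin, tape roll or grey pot.

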